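# Let a lime out of the lever dispenser and ease its lid shut

### The job

Press the lever of the steel lime dispenser right down so that its lid lifts, and keep the lid up until the lime that rolls out lies still in the bowl. Then ease the lever back up so that the lid comes down slowly, without slamming, and is fully shut. Do it all with the lever: do not touch the lime or the lid, and leave the bowl, squeezer, jar and saucer where they stand.

Things in the scene. Friction and masses are not known exactly. Their poses are not given: they have to be found in the camera images.
- dispenser: Lime dispenser, fixed to the sideboard: a narrow steel trough, open on top, 165 mm long (x), 70 mm wide (y), walls up to 138 mm high, on a base plate 220 x 120 x 8 mm; white linkage cover on its +y side. Origin: centre of the base's underside. Its x axis runs from the lever end (on the robot's right) to the outlet end (left and further away), 45 to 87 degrees left of straight ahead; z up.
- lever (a joint): Lever; pivot along y at x -95, z 120 mm in the dispenser's frame. 0 = at rest (pad up, lid shut), 0.5 rad = right down on its stop (lid fully up). Its arm slants up by 0.25 rad at 0, down by 0.25 rad at 0.5. Sprung: 1 to 2 N on the pad starts it, about 4 N holds it down; let go, it snaps up and the lid slams. The lid turns 2.6 times as far.
- lever_pad (a point): Centre of the upper face of the lever's pad, which is 42 mm long, 56 mm wide and 9 mm thick; 120 mm from the lever's pivot, at x = -210 mm in the dispenser's frame; about 154 mm above the sideboard at rest, about 95 mm when right down. The space below and beside it is free.
- lid: Steel lid 68 mm wide and 76 mm long that closes the outlet; origin at its level hinge along its top edge (x = 90 mm, z = 138 mm in the dispenser's frame). Shut, it hangs straight down; pressing the lever swings its lower edge outwards and up, by 1.3 rad at most.
- lime: Round lime, 46 mm across, resting in the trough against the inner side of the lid. The origin lies 23 mm from its centre and turns with the lime.
- lime_center (a point): Centre of the lime. When it has come to rest in the bowl this is about 28 mm above the sideboard.
- bowl: Shallow white ceramic bowl, 140 mm across, 36 mm high, loose, under the outlet's spout. Origin: centre of its underside.
- squeezer: White plastic two-piece citrus squeezer, 108 mm across, 87 mm high, with a fluted cone on top. Bystander. Origin: centre of its underside.
- jar: Lidded glass jar, 72 mm across, 110 mm high. Bystander. Origin: centre of its underside.
- saucer: White ceramic saucer, 130 mm across, 18 mm high. Bystander. Origin: centre of its underside.
Things that resemble listed ones, but are neither listed nor needed, are in the scene too. What is shaped like the bowl but blue is not meant.

How it is judged (in metres and radians):
On the way:
1. the lever is down and the lid up while the lime lies still in the bowl (value of joint lever above 0.42 rad and horizontal distance between lime_center and bowl below 0.055 m and height (world z) of lime_center below 0.045 m and linear speed of lime below 0.08 m/s), for 0.3 s.
At the end, for the whole second after the job is handed in: The lever is back up within 0.02 rad, so the lid is shut; the lime lies still (under 0.08 m/s) in the bowl, its centre within 55 mm of the bowl's axis and under 45 mm high; the bowl is at rest (value of joint lever below 0.02 rad and horizontal distance between lime_center and bowl below 0.055 m and height (world z) of lime_center below 0.045 m and linear speed of lime below 0.08 m/s and linear speed of bowl below 0.02 m/s); the robot touches nothing.
It fails at once if the lid slams: the lever's last 0.2 rad up go faster than 1 rad/s (value of joint lever below 0.2 rad and velocity of joint lever below -1 rad/s).
It fails at once if the robot touches the lime (contact force between any of the fingers, the arm and lime above 0.2 N).
It fails at once if the robot touches the lid (contact force between any of the fingers, the arm and lid above 0.2 N).
It fails at once if the lime is lifted (height (world z) of lime_center above 0.13 m).
It fails at once if the bowl, squeezer, jar or saucer is moved more than 20 mm (distance of any of bowl, squeezer, jar, saucer from where it was at the start of the episode above 0.02 m).
It also fails if it takes over 42 s, if anything falls off the work surface, if the arm or the gripper's body presses on something with over 40 N, if the wrist force passes 120 N, or if a joint passes its speed limit or range.

### The arm

A 6-joint arm with a two-finger parallel gripper is mounted at the origin on the work surface. World frame = base frame: x ahead of the robot, y to its left, z up, the work surface at z = 0. Lengths are in mm, angles in rad, forces in N, time in s.
With the tool pointing down it reaches from about 275 to 750 mm from the base axis. Payload 10.2 kg.
Tool frame: the origin (TCP) lies midway between the tips of the shut fingers; the grasp point (between the pads) lies grasp_offset behind it (grasp_offset is the distance from the TCP to the grasp point, in mm); x points along the fingers, z is the direction in which the jaws open and shut, and the axes are right-handed (so a half turn about x gives the same grasp; the last joint's range is limited). The gripper opens to 85 mm and grips with 20 to 120 N. Pads are 22 mm wide; open, the fingers measure 114 mm over their backs; the gripper's body (76 mm by 85 mm) begins 54 mm behind the grasp point. The pads swing forward as they close: fully open they stand 13 mm farther back than shut.
Start: joints at [-1.539, 0.313, 1.498, -0, 1.331, -0.223], TCP at [132.314, -508.059, 231.294] pointing down, gripper open.
Joint ranges: [-2.94, 2.94], [-0.97, 2.17], [0.19, 2.56], [-1.23, 4.37], [0.02, 3.11], [-2.88, 2.88]. Speed limits (rad/s): [2.39, 2.39, 3.01, 3.14, 3.14, 3.14].

### API

Orientations are given as a unit quaternion [w, x, y, z].
In Python, from rig import sense, capture, calibration, finish_job, grasp_offset gives the robot as it stands.
- The arm moves only by the shell command python3 -m jog 'ROWS' [FORCE]. ROWS is JSON, a list of rows, each an object with "linear": the shift along the tool's x, y, z scaled (see below), a list of three; "rotation": the turn, a rotation vector about the tool's x, y, z scaled (see below), a list of three; "grip": the finger opening in mm, from 0 to 85.4. A call has 1 to 20 rows; each row is the pose to reach, as a shift and turn from the pose measured when the call began, along the tool's axes at that moment; what a row does not reach only later rows make up. The controller multiplies each number of a shift by 0.3 m and each number of a turn by 0.5 rad. A row lasts 1/12 s, in which the tool goes at most 41.7 mm and 7.16 degrees, less where a joint would pass 70% of its speed; a pose out of reach is approached as far as the arm can. A call with a number of a shift or a turn outside -1 to 1 is refused whole. A call with a gripper value outside its range is refused whole. The fingers move at their own pace and stop on an object; FORCE is the grip in N (left out, the last holds). Time passes only in rows, so rows that repeat a pose let the fingers close. It gives the time, the measured TCP pose, the force and the opening at its end, in the units of the state.
- sense(): the state, without advancing time (a new reading comes with each control period).
- capture(name): name is "side" or "top"; returns (picture, depth): 420x560x3 uint8, red, green, blue; 420x560 float32, mm along the optical axis (not along the pixel's ray), 0 where there is no reading.
- calibration(name): a dict with "intrinsics" (3x3 intrinsics, pixels), "world_from_camera" (4x4, takes a point from camera to world coordinates). Camera axes: x right, y up, looking along -z (the intrinsics and any distortion apply to the point x, -y, -z); pixel columns grow to the right and rows downward; lengths in mm; the calibration is good to about 2 mm. A picture is of the moment at which its call begins. calibration takes no time and is no camera call.
- finish_job(): hands the job in, once; it reports no verdict.
The state is a dict: "time_s": time; "joints": joint angles; "dq": joint speeds; "tau": joint torques, N m; "eef_pos": TCP position; "ee_rot": TCP orientation; "force": force on the tool from outside, world axes, zero at the start; "wrist_torque": the same for the moment, N m; "grip_width": opening from 0.0 (shut) to 1.0 (fully open).
Only numpy, scipy, OpenCV 4.12 (cv2) and the standard library are available. Lean on these libraries where they do the work, as an engineer would, in place of code of your own. Each camera call takes 0.05 s, during which the arm holds its last target.

## Working session

There is one attempt and no reset: what is moved stays moved. The work goes in short steps, Python scripts to look and compute and a shell command to move; the robot and the scene stay as the last step left them, time stands still between calls to the robot, and variables do not carry over. Pictures are saved under pics/ and viewed, and the job is handed in when it is done.

```bash
ls; mkdir -p pics; python3 - <<'E'
from rig import *
import cv2,numpy as np
s=sense();print({k:np.round(v,3) for k,v in s.items()},grasp_offset)
for n in("side","top"):
    p,d=capture(n);cv2.imwrite(f"pics/{n}0.png",p[:,:,::-1]);np.save(f"pics/{n}0d.npy",d);np.save(f"pics/{n}0p.npy",p)
    print(n,calibration(n))
E
```

```text
pics
{'time_s': np.float64(0.0), 'joints': array([-1.539,  0.313,  1.498, -0.   ,  1.331, -0.223]), 'dq': array([ 0.002, -0.001,  0.   ,  0.   ,  0.001,  0.   ]), 'tau': array([-3.0000e-03, -4.1227e+01, -2.5975e+01, -0.0000e+00,  4.0000e-03,
        0.0000e+00]), 'eef_pos': array([ 132.302, -507.792,  230.723]), 'ee_rot': array([ 0.559,  0.433,  0.56 , -0.432]), 'force': array([0.423, 0.662, 0.11 ]), 'wrist_torque': array([0.015, 0.049, 0.043]), 'grip_width': np.float64(0.998)} 18.700000000000003
side {'intrinsics': array([[478.14546748,   0.        , 273.08432837],
       [  0.        , 478.14546748, 208.72718312],
       [  0.        ,   0.        ,   1.        ]]), 'world_from_camera': array([[-7.88888481e-01,  3.11540139e-01, -5.29714740e-01,
        -4.94416483e+01],
       [-6.14249739e-01, -4.26065897e-01,  6.64202612e-01,
         9.12648196e+02],
       [-1.87676117e-02,  8.49358931e-01,  5.27481927e-01,
         7.24046626e+02],
       [ 0.00000000e+00,  0.00000000e+00,  0.00000000e+00,
         1.00000000e+00]])}
top {'intrinsics': array([[417.36651663,   0.        , 271.50477216],
       [  0.        , 417.36651663, 211.03966184],
       [  0.        ,   0.        ,   1.        ]]), 'world_from_camera': array([[ 2.84733803e-02,  9.88281326e-01, -1.49964284e-01,
         4.27376967e+02],
       [-9.99594530e-01,  2.81201201e-02, -4.47603647e-03,
         1.13272013e+02],
       [-2.06569587e-04,  1.50030926e-01,  9.88681283e-01,
         1.00748252e+03],
       [ 0.00000000e+00,  0.00000000e+00,  0.00000000e+00,
         1.00000000e+00]])}
```

View pics/side0.png

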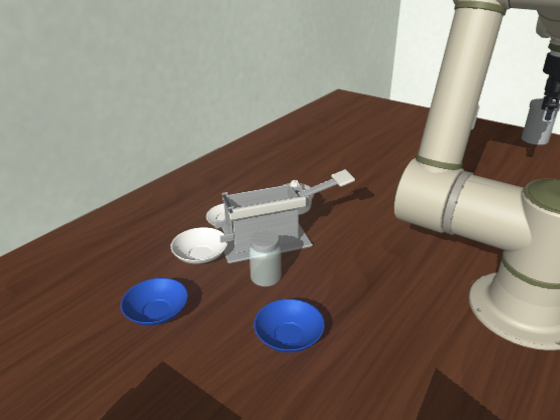

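View pics/top0.png

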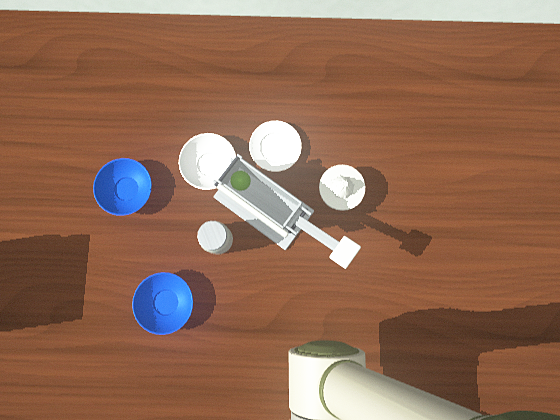

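Side view: the white lever pad is at (343,178), the bowl at (199,246), the jar at (265,260) and the saucer at (215,215), with the squeezer behind the trough at about (298,190). Top view: the pad is at (345,252), the arm root at (300,222), the lime at (240,181), the white bowl at (207,161), the saucer at (275,146), the squeezer at (342,187) and the jar at (214,238). The blue bowls are decoys.

Could be taken for the pad in the top view: the squeezer (342,187), the jar lid (214,238), the saucer (275,146) and the linkage cover (245,215). I choose the square plate on the arm at (345,252).

```bash
cat > h.py <<'E'
import numpy as np,cv2
from rig import *
def ray(n,u,v):
    c=calibration(n);K=c['intrinsics'];T=c['world_from_camera']
    d=np.array([(u-K[0,2])/K[0,0],-(v-K[1,2])/K[1,1],-1.]);return T[:3,3],T[:3,:3]@d
def dep(n,u,v,z): o,d=ray(n,u,v);return o+d*z
def onz(n,u,v,z): o,d=ray(n,u,v);return o+d*(z-o[2])/d[2]
def tri(a,b):
    o1,d1=ray("side",*a);o2,d2=ray("top",*b)
    t=np.linalg.lstsq(np.c_[d1,-d2],o2-o1,rcond=None)[0]
    p,q=o1+d1*t[0],o2+d2*t[1];return (p+q)/2,np.linalg.norm(p-q)
E
python3 - <<'E'
from h import *
out=[]
for n,(u,v) in (("side",(343,178)),("top",(345,252))):
    p=np.load(f"pics/{n}0p.npy");d=np.load(f"pics/{n}0d.npy")
    m=((p.min(2)>150)&(p.max(2).astype(int)-p.min(2)<40)).astype(np.uint8)
    m=cv2.morphologyEx(m,cv2.MORPH_OPEN,np.ones((9,9) if n=="top" else (6,6),np.uint8))
    k,l,st,c=cv2.connectedComponentsWithStats(m);i=l[v,u];print(n,st[i],c[i])
    ys,xs=np.where((l==i))
    P=np.array([dep(n,x,y,d[y,x]) for x,y in zip(xs,ys) if d[y,x]>0]);print("mean",P.mean(0),np.percentile(P[:,2],[5,50,95]))
    r=cv2.minAreaRect(np.c_[xs,ys].astype(np.float32));print(r);out.append(r[0])
    print([np.round(onz(n,*q,154)) for q in cv2.boxPoints(r)])
    im=p[v-45:v+45,u-60:u+60,::-1].copy();im[l[v-45:v+45,u-60:u+60]==i]//=2
    cv2.imwrite(f"pics/crop_{n}.png",cv2.resize(np.hstack([p[v-45:v+45,u-60:u+60,::-1],im]),None,fx=3.3,fy=3.3,interpolation=0))
print("tri",tri(*out))
a=dep
for nm,(u,v) in dict(armroot=(303,226),lime=(240,181),sq=(342,187),saucer=(275,146),jar=(214,238),bowl=(207,161)).items():
    d=np.load("pics/top0d.npy");print(nm,np.round(dep("top",u,v,d[v,u])))
E
```

```text
side [335 172  18  14 208] [343.10096154 178.65865385]
mean [478.15799351 -37.27572078 143.94592261] [  1.63739525 152.87273274 158.19056955]
((343.5, 178.5), (13.0, 17.0), 90.0)
[array([504., -40., 154.]), array([469., -65., 154.]), array([435.,  -6., 154.]), array([468.,  19., 154.])]
top [333 239  25  26 534] [344.19475655 251.19101124]
mean [478.51058546 -33.74910353 151.74846053] [147.17538033 153.73115922 159.15138366]
((345.0, 251.5), (25.0, 24.0), 90.0)
[array([503., -10., 154.]), array([504., -59., 154.]), array([453., -59., 154.]), array([452., -11., 154.])]
tri (array([477.66870814, -36.91614519, 144.85075168]), np.float64(1.3593786216430281))
armroot [530.  50. 129.]
lime [629. 189. 106.]
sq [627. -40.  82.]
saucer [743. 114.   4.]
jar [501. 239. 111.]
bowl [702. 282.  -1.]
```

```bash
python3 - <<'E'
import cv2,numpy as np
a=cv2.imread("pics/crop_side.png");b=cv2.imread("pics/crop_top.png");cv2.imwrite("pics/crops.png",np.vstack([a,b])[:600,:800])
E
```

```text
(no output)
```

View pics/crops.png

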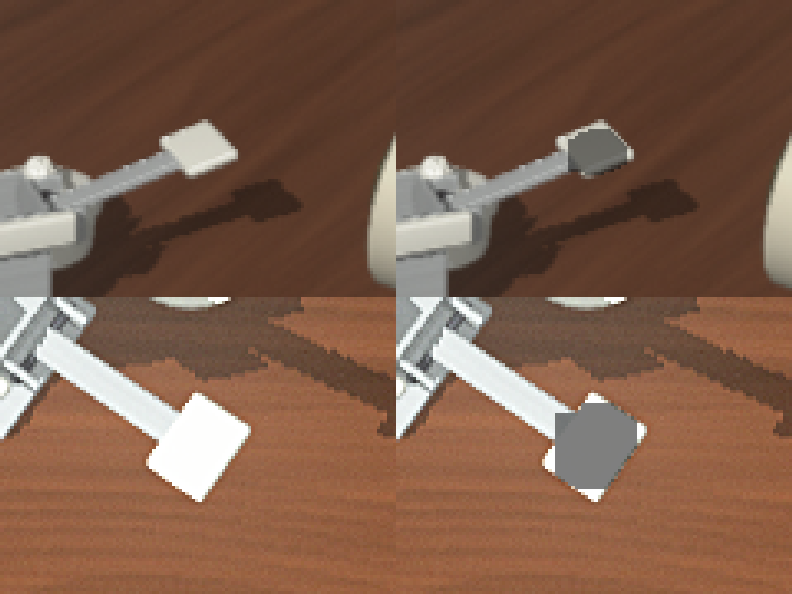

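The crop confirms the choice: a white square plate on the lever arm, centre at top (345,252.5). It lies at about (477,-35), height about 153 mm. The lever axis points about 57° left.

```bash
cat >> h.py <<'E'
from scipy.spatial.transform import Rotation as Ro
def R():
    q=sense()['ee_rot'];return Ro.from_quat([q[1],q[2],q[3],q[0]]).as_matrix()
def shift(t): return np.round(R().T@(np.array(t)-sense()['eef_pos'])/300,3)
E
python3 - <<'E'
from h import *
p=np.load("pics/top0p.npy");d=np.load("pics/top0d.npy")
print(onz("top",345,252.5,153)); 
# arm axis
for u,v in((325,239),(310,230),(315,234)):print(np.round(dep("top",u,v,d[v,u])),)
# shut-finger
r=R();print(np.round(r,3))
print(shift([477,-35,200]))
d=np.load("pics/side0d.npy");print(dep("side",540,125,d[125,540]))
E
```

```text
[475.74018191 -35.15985268 153.        ]
[503.   4. 141.]
[522.  35. 129.]
[513.  25. 137.]
[[-0.     0.968  0.252]
 [ 0.001  0.252 -0.968]
 [-1.     0.    -0.001]]
[ 0.104  1.509 -1.236]
[ 191.57832031 -899.28882647   72.05815126]
```

```bash
python3 -m jog '[{"linear":[0,0.15,-0.12],"rotation":[0,0,0],"grip":0},{"linear":[0,0.3,-0.25],"rotation":[0,0,0],"grip":0},{"linear":[0,0.45,-0.37],"rotation":[0,0,0],"grip":0},{"linear":[0,0.6,-0.5],"rotation":[0,0,0],"grip":0},{"linear":[0,0.75,-0.62],"rotation":[0,0,0],"grip":0},{"linear":[0,0.85,-0.72],"rotation":[0,0,0],"grip":0},{"linear":[0,0.95,-0.8],"rotation":[0,0,0],"grip":0},{"linear":[0,0.95,-0.8],"rotation":[0,0,0],"grip":0},{"linear":[0,0.95,-0.8],"rotation":[0,0,0],"grip":0}]'; python3 -c "
from h import *
print(shift([477,-35,190]),sense()['joints'],sense()['grip_width'])"
```

```text
time_s: 0.85
eef_pos: [348.2, -201.6, 231.1]
ee_rot: [0.559, 0.433, 0.56, -0.432]
force: [0.4, -0.0, 0.5]
grip_width: -0.005
[ 0.138  0.555 -0.429] [-8.18600916e-01  3.79068750e-02  1.82942517e+00  8.99148470e-04
  1.27509497e+00  4.97252687e-01] -0.004919016505053319
```

```bash
python3 -m jog '[{"linear":[0.03,0.12,-0.1],"rotation":[0,0,0],"grip":0},{"linear":[0.06,0.24,-0.19],"rotation":[0,0,0],"grip":0},{"linear":[0.09,0.36,-0.28],"rotation":[0,0,0],"grip":0},{"linear":[0.12,0.46,-0.36],"rotation":[0,0,0],"grip":0},{"linear":[0.14,0.52,-0.4],"rotation":[0,0,0],"grip":0},{"linear":[0.14,0.555,-0.43],"rotation":[0,0,0],"grip":0},{"linear":[0.14,0.555,-0.43],"rotation":[0,0,0],"grip":0},{"linear":[0.14,0.555,-0.43],"rotation":[0,0,0],"grip":0}]'; python3 - <<'E'
from h import *
print(shift([477,-35,190]),sense()['force'],sense()['joints'])
ims=[]
for n,(u,v) in (("side",(330,160)),("top",(335,240))):
    p,d=capture(n);cv2.imwrite(f"pics/{n}1.png",p[:,:,::-1]);ims.append(cv2.resize(p[v-75:v+75,u-100:u+100,::-1],None,fx=2,fy=2,interpolation=cv2.INTER_CUBIC))
cv2.imwrite("pics/c1.png",np.hstack(ims))
E
```

```text
time_s: 1.52
eef_pos: [476.7, -34.5, 189.0]
ee_rot: [0.559, 0.432, 0.56, -0.432]
force: [0.1, -0.7, 0.1]
grip_width: -0.003
[-0.003  0.001  0.002] [ 0.05491081 -0.68330092  0.13281655] [-3.18574127e-01  2.49728666e-01  1.69729609e+00  9.71069367e-04
  1.19592498e+00  9.95671467e-01]
```

View pics/c1.png

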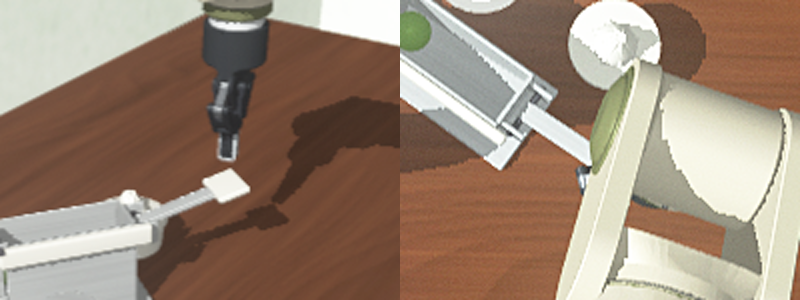

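The shut fingers stand above the pad centre (crop 227,160 over the pad at 226,186). Pressing down now.

```bash
python3 -m jog '[{"linear":[0.03,0,0],"rotation":[0,0,0],"grip":0},{"linear":[0.06,0,0],"rotation":[0,0,0],"grip":0},{"linear":[0.09,0,0],"rotation":[0,0,0],"grip":0},{"linear":[0.11,0,0],"rotation":[0,0,0],"grip":0},{"linear":[0.13,0,0],"rotation":[0,0,0],"grip":0},{"linear":[0.15,0,0],"rotation":[0,0,0],"grip":0},{"linear":[0.15,0,0],"rotation":[0,0,0],"grip":0}]'; python3 -m jog '[{"linear":[0.02,0,0],"rotation":[0,0,0],"grip":0},{"linear":[0.04,0,0],"rotation":[0,0,0],"grip":0},{"linear":[0.06,0,0],"rotation":[0,0,0],"grip":0},{"linear":[0.08,0,0],"rotation":[0,0,0],"grip":0},{"linear":[0.1,0,0],"rotation":[0,0,0],"grip":0},{"linear":[0.12,0,0],"rotation":[0,0,0],"grip":0},{"linear":[0.13,0,0],"rotation":[0,0,0],"grip":0},{"linear":[0.13,0,0],"rotation":[0,0,0],"grip":0}]'; python3 - <<'E'
from h import *
ims=[]
for n,(u,v) in (("side",(280,200)),("top",(270,210))):
    p,d=capture(n);cv2.imwrite(f"pics/{n}2.png",p[:,:,::-1]);ims.append(cv2.resize(p[v-100:v+100,u-120:u+120,::-1],None,fx=1.66,fy=1.66,interpolation=cv2.INTER_CUBIC))
cv2.imwrite("pics/c2.png",np.hstack(ims))
E
```

```text
time_s: 2.2
eef_pos: [476.0, -35.4, 143.3]
ee_rot: [0.558, 0.433, 0.56, -0.433]
force: [0.1, -0.5, 0.1]
grip_width: 0.004
time_s: 2.87
eef_pos: [476.0, -35.2, 103.7]
ee_rot: [0.558, 0.433, 0.56, -0.433]
force: [1.7, -0.1, 4.0]
grip_width: 0.002
```

View pics/c2.png

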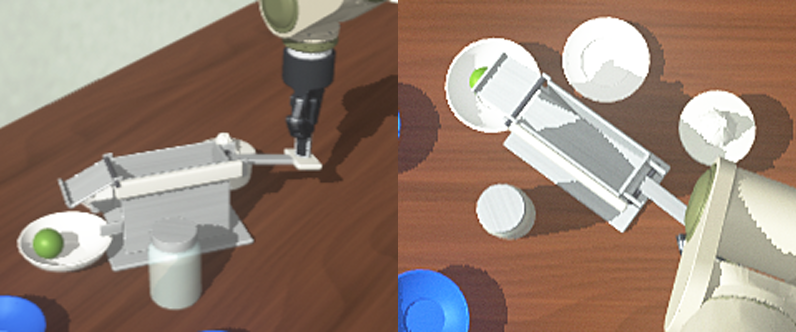

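The lid is up and the lime is in the bowl (crop 47,242). The lever is not yet clearly on its stop, so I press further in small steps.

```bash
python3 -m jog '[{"linear":[0.005,0,0],"rotation":[0,0,0],"grip":0},{"linear":[0.01,0,0],"rotation":[0,0,0],"grip":0},{"linear":[0.01,0,0],"rotation":[0,0,0],"grip":0}]';python3 -m jog '[{"linear":[0.005,0,0],"rotation":[0,0,0],"grip":0},{"linear":[0.01,0,0],"rotation":[0,0,0],"grip":0},{"linear":[0.01,0,0],"rotation":[0,0,0],"grip":0}]'
```

```text
time_s: 3.22
eef_pos: [476.1, -35.2, 101.3]
ee_rot: [0.559, 0.433, 0.56, -0.432]
force: [0.6, 0.8, 4.4]
grip_width: -0.001
time_s: 3.47
eef_pos: [476.0, -35.2, 98.0]
ee_rot: [0.558, 0.433, 0.56, -0.433]
force: [1.1, 0.2, 3.5]
grip_width: -0.001
```

```bash
python3 -m jog '[{"linear":[0.005,0,0],"rotation":[0,0,0],"grip":0},{"linear":[0.007,0,0],"rotation":[0,0,0],"grip":0},{"linear":[0.007,0,0],"rotation":[0,0,0],"grip":0}]'; python3 - <<'E'
from h import *
ims=[]
for n,(u,v) in (("side",(280,200)),("top",(270,210))):
    p,d=capture(n);np.save(f"pics/{n}3p.npy",p);np.save(f"pics/{n}3d.npy",d);ims.append(cv2.resize(p[v-100:v+100,u-120:u+120,::-1],None,fx=1.66,fy=1.66,interpolation=cv2.INTER_CUBIC))
    hsv=cv2.cvtColor(p,cv2.COLOR_RGB2HSV);m=cv2.inRange(hsv,(35,100,40),(65,255,255));m=cv2.morphologyEx(m,cv2.MORPH_OPEN,np.ones((2,2),np.uint8))
    k,l,st,c=cv2.connectedComponentsWithStats(m);print(n,[(s.tolist(),np.round(q,1)) for s,q in zip(st[1:],c[1:])if s[4]>25])
cv2.imwrite("pics/c3.png",np.hstack(ims))
E
```

```text
time_s: 3.72
eef_pos: [476.3, -35.1, 96.5]
ee_rot: [0.559, 0.433, 0.56, -0.432]
force: [-1.0, 2.8, 11.0]
grip_width: -0.001
side [([188, 238, 17, 17, 230], array([195.8, 245.9]))]
top []
```

View pics/c3.png

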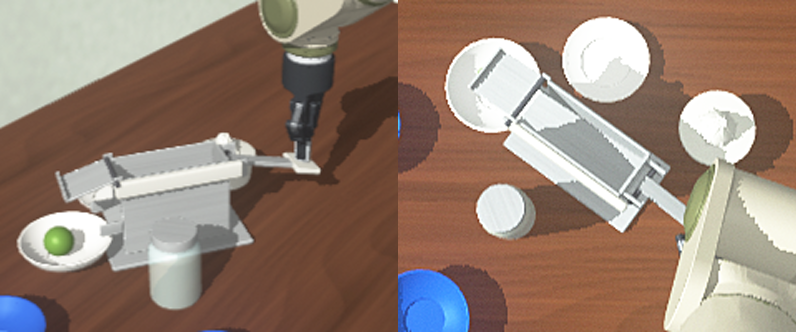

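The stop is reached: the force jumped to 11 N at z 96.5. The lime is in the bowl at side (196,246). I'll hold here and check that it is still.

```bash
cat > lime.py <<'E'
from h import *
p,d=capture("side");m=cv2.inRange(cv2.cvtColor(p,cv2.COLOR_RGB2HSV),(35,100,40),(65,255,255));ys,xs=np.where(m>0)
u,v=xs.mean(),ys.mean();D=d[int(v)-2:int(v)+3,int(u)-2:int(u)+3];print("lime px",u,v,"on z28",np.round(onz("side",u,v,28),1),"depth+23",np.round(dep("side",u,v,np.median(D)+23),1))
E
H='{"linear":[0,0,0],"rotation":[0,0,0],"grip":0}'
python3 -m jog '[{"linear":[0,0,0],"rotation":[0,0,0],"grip":0},{"linear":[0,0,0],"rotation":[0,0,0],"grip":0},{"linear":[0,0,0],"rotation":[0,0,0],"grip":0},{"linear":[0,0,0],"rotation":[0,0,0],"grip":0},{"linear":[0,0,0],"rotation":[0,0,0],"grip":0},{"linear":[0,0,0],"rotation":[0,0,0],"grip":0},{"linear":[0,0,0],"rotation":[0,0,0],"grip":0},{"linear":[0,0,0],"rotation":[0,0,0],"grip":0},{"linear":[0,0,0],"rotation":[0,0,0],"grip":0},{"linear":[0,0,0],"rotation":[0,0,0],"grip":0},{"linear":[0,0,0],"rotation":[0,0,0],"grip":0},{"linear":[0,0,0],"rotation":[0,0,0],"grip":0}]'; python3 lime.py
python3 -m jog '[{"linear":[0,0,0],"rotation":[0,0,0],"grip":0},{"linear":[0,0,0],"rotation":[0,0,0],"grip":0},{"linear":[0,0,0],"rotation":[0,0,0],"grip":0},{"linear":[0,0,0],"rotation":[0,0,0],"grip":0},{"linear":[0,0,0],"rotation":[0,0,0],"grip":0},{"linear":[0,0,0],"rotation":[0,0,0],"grip":0}]'; python3 lime.py
python3 -m jog '[{"linear":[0,0,0],"rotation":[0,0,0],"grip":0},{"linear":[0,0,0],"rotation":[0,0,0],"grip":0}]'; python3 lime.py
python3 - <<'E'
from h import *
# bowl outer contour in initial top view -> centre at rim height 36
for n,(u,v) in (("top",(200,161)),("side",(195,240))):
    p=np.load(f"pics/{n}0p.npy");m=((p.min(2)>110)&(p.max(2).astype(int)-p.min(2)<45)).astype(np.uint8)
    if n=="top": m[:,222:]=0
    else: m[:,222:]=0;m[:229]=0
    c=max(cv2.findContours(m,0,1)[0],key=cv2.contourArea);h=cv2.convexHull(c);e=cv2.minEnclosingCircle(h);el=cv2.fitEllipse(h);print(n,e,el,np.round(onz(n,*el[0],36),1))
E
```

```text
time_s: 4.82
eef_pos: [476.3, -35.1, 96.8]
ee_rot: [0.559, 0.433, 0.56, -0.432]
force: [-0.7, 1.3, 8.7]
grip_width: 0.003
lime px 194.95154185022025 244.94273127753303 on z28 [701.3 284.2  28. ] depth+23 [703.1 282.8  26.4]
time_s: 5.37
eef_pos: [476.3, -35.1, 96.9]
ee_rot: [0.559, 0.433, 0.56, -0.432]
force: [-0.5, 1.2, 7.3]
grip_width: -0.001
lime px 194.93859649122808 244.9078947368421 on z28 [701.5 284.1  28. ] depth+23 [703.3 282.6  26.3]
time_s: 5.58
eef_pos: [476.2, -35.1, 97.0]
ee_rot: [0.559, 0.433, 0.56, -0.432]
force: [0.4, 1.2, 6.2]
grip_width: -0.003
lime px 194.93859649122808 244.9078947368421 on z28 [701.5 284.1  28. ] depth+23 [703.3 282.6  26.3]
top ((110.5, 7.5), 110.75433349609375) ((370.72021484375, 9.490017890930176), (15.905192375183105, 905.4611206054688), 90.76055908203125) [1099.6 -119.5   36. ]
side ((196.3800048828125, 241.5), 26.765649795532227) ((198.54977416992188, 244.45578002929688), (35.57780456542969, 56.72627639770508), 81.32357025146484) [687.  284.8  36. ]
```

The lime is still, about 14 mm from the bowl's axis at most. Easing the lever up at about 24 mm/s (0.2 rad/s).

```bash
python3 -m jog '[{"linear":[-0.005,0,0],"rotation":[0,0,0],"grip":0},{"linear":[-0.01,0,0],"rotation":[0,0,0],"grip":0},{"linear":[-0.016,0,0],"rotation":[0,0,0],"grip":0},{"linear":[-0.023,0,0],"rotation":[0,0,0],"grip":0},{"linear":[-0.03,0,0],"rotation":[0,0,0],"grip":0},{"linear":[-0.037,0,0],"rotation":[0,0,0],"grip":0},{"linear":[-0.044,0,0],"rotation":[0,0,0],"grip":0},{"linear":[-0.05,0,0],"rotation":[0,0,0],"grip":0},{"linear":[-0.057,0,0],"rotation":[0,0,0],"grip":0},{"linear":[-0.064,0,0],"rotation":[0,0,0],"grip":0},{"linear":[-0.07,0,0],"rotation":[0,0,0],"grip":0},{"linear":[-0.077,0,0],"rotation":[0,0,0],"grip":0},{"linear":[-0.084,0,0],"rotation":[0,0,0],"grip":0},{"linear":[-0.09,0,0],"rotation":[0,0,0],"grip":0},{"linear":[-0.096,0,0],"rotation":[0,0,0],"grip":0},{"linear":[-0.1,0,0],"rotation":[0,0,0],"grip":0}]'
python3 -m jog '[{"linear":[-0.005,0,0],"rotation":[0,0,0],"grip":0},{"linear":[-0.01,0,0],"rotation":[0,0,0],"grip":0},{"linear":[-0.015,0,0],"rotation":[0,0,0],"grip":0},{"linear":[-0.02,0,0],"rotation":[0,0,0],"grip":0},{"linear":[-0.025,0,0],"rotation":[0,0,0],"grip":0},{"linear":[-0.03,0,0],"rotation":[0,0,0],"grip":0},{"linear":[-0.035,0,0],"rotation":[0,0,0],"grip":0},{"linear":[-0.04,0,0],"rotation":[0,0,0],"grip":0},{"linear":[-0.045,0,0],"rotation":[0,0,0],"grip":0},{"linear":[-0.05,0,0],"rotation":[0,0,0],"grip":0},{"linear":[-0.055,0,0],"rotation":[0,0,0],"grip":0},{"linear":[-0.06,0,0],"rotation":[0,0,0],"grip":0},{"linear":[-0.065,0,0],"rotation":[0,0,0],"grip":0},{"linear":[-0.07,0,0],"rotation":[0,0,0],"grip":0},{"linear":[-0.075,0,0],"rotation":[0,0,0],"grip":0},{"linear":[-0.08,0,0],"rotation":[0,0,0],"grip":0}]'
```

```text
time_s: 6.97
eef_pos: [476.4, -35.0, 127.2]
ee_rot: [0.559, 0.433, 0.56, -0.432]
force: [0.6, 0.1, 2.8]
grip_width: -0.003
time_s: 8.3
eef_pos: [476.3, -35.1, 151.3]
ee_rot: [0.559, 0.433, 0.56, -0.432]
force: [1.6, 0.6, 1.0]
grip_width: 0.001
```

```bash
python3 -m jog '[{"linear":[-0.005,0,0],"rotation":[0,0,0],"grip":0},{"linear":[-0.01,0,0],"rotation":[0,0,0],"grip":0},{"linear":[-0.015,0,0],"rotation":[0,0,0],"grip":0},{"linear":[-0.02,0,0],"rotation":[0,0,0],"grip":0},{"linear":[-0.025,0,0],"rotation":[0,0,0],"grip":0},{"linear":[-0.03,0,0],"rotation":[0,0,0],"grip":0},{"linear":[-0.035,0,0],"rotation":[0,0,0],"grip":0},{"linear":[-0.04,0,0],"rotation":[0,0,0],"grip":0},{"linear":[-0.045,0,0],"rotation":[0,0,0],"grip":0},{"linear":[-0.05,0,0],"rotation":[0,0,0],"grip":0},{"linear":[-0.055,0,0],"rotation":[0,0,0],"grip":0},{"linear":[-0.06,0,0],"rotation":[0,0,0],"grip":0},{"linear":[-0.08,0,0],"rotation":[0,0,0],"grip":0},{"linear":[-0.1,0,0],"rotation":[0,0,0],"grip":0},{"linear":[-0.12,0,0],"rotation":[0,0,0],"grip":0},{"linear":[-0.14,0,0],"rotation":[0,0,0],"grip":0},{"linear":[-0.14,0,0],"rotation":[0,0,0],"grip":0},{"linear":[-0.14,0,0],"rotation":[0,0,0],"grip":0}]'; python3 lime.py; python3 - <<'E'
from h import *
ims=[]
for n,(u,v) in (("side",(280,200)),("top",(270,210))):
    p,d=capture(n);np.save(f"pics/{n}4p.npy",p);ims.append(cv2.resize(p[v-100:v+100,u-120:u+120,::-1],None,fx=1.66,fy=1.66,interpolation=cv2.INTER_CUBIC))
p0=np.load("pics/side0p.npy")
ims=[ims[0],cv2.resize(p0[100:300,160:400,::-1],None,fx=1.66,fy=1.66,interpolation=cv2.INTER_CUBIC)]
cv2.imwrite("pics/c4.png",np.hstack(ims))
# pad compare
p=np.load("pics/side4p.npy")
for q in(p0,p):
    m=(q.min(2)>150)[168:190,325:360];ys,xs=np.where(m);print(xs.mean()+325,ys.mean()+168,m.sum())
E
```

```text
time_s: 9.8
eef_pos: [476.5, -35.2, 193.7]
ee_rot: [0.559, 0.433, 0.56, -0.432]
force: [-1.0, 0.8, -0.5]
grip_width: -0.002
lime px 194.95154185022025 244.94273127753303 on z28 [701.3 284.2  28. ] depth+23 [703.7 282.2  25.8]
339.7263157894737 178.6982456140351 285
339.65930599369085 178.62145110410094 317
```

View pics/c4.png

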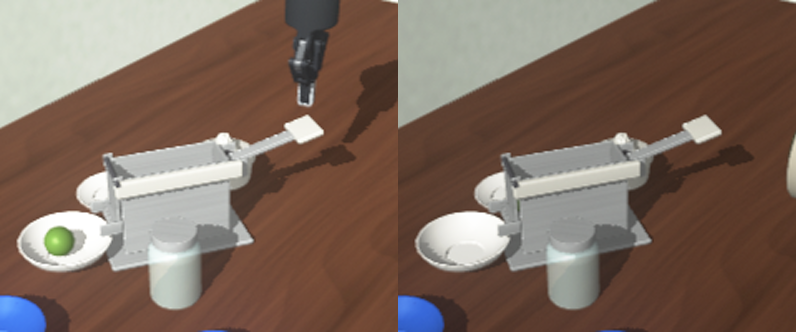

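The lever pad (crop 304,129) and the lid are back in their starting image positions. The lime lies still in the unmoved bowl (58,240), and the gripper is clear of everything.

```bash
python3 -c "
from rig import *
print(finish_job())"
```

```text
the job is handed in; nothing more can be done
None
```

The lime is in the white bowl, the lid is shut, and I handed the job in at about 10 s of the 42 s allowed; no verdict is reported.

- **Pressing:** I pushed the lever pad straight down with the shut fingers until it reached its stop, where the force jumped to 11 N at tip height 96.5 mm. I held it there for about 2 s. In the last two looks of that hold, about 0.2 s apart, the lime's image position did not change.
- **Releasing:** I let the lever up at about 0.2 rad/s. Contact force was still 2.8 N at 127 mm and 1.0 N at 151 mm, so the lever stayed on the fingers until nearly the top. I then raised the gripper clear to 194 mm.
- **Last checks:** The pad was back within 0.1 px of where it started in the side image. The lime was at about (702, 283, 27) mm, roughly 15 mm from the bowl's axis. The bowl, jar and saucer looked unmoved in the side view. I did not compare the squeezer separately, but nothing came near it.
- **Failed or disagreed:** My outline fit of the bowl in the top view failed, so the bowl's centre comes from the side view alone. The two views placed the pad at about 145 mm high, while the camera depth gave about 153 mm; I used 153 mm, which agrees with the description.

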